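Feed a filled chocolate mould past the non-return flap of a vibrating table

ROBOT

A 6-joint arm with a two-finger parallel gripper is mounted at the origin on the work surface. World frame = base frame: x ahead of the robot, y to its left, z up, the work surface at z = 0. Lengths are in mm, angles in degrees, forces in N, time in s.
With the tool pointing down it reaches from about 300 to 850 mm from the base axis. Payload 4.2 kg.
Tool frame: the origin (TCP) lies on the centre line of the jaws, within the pads' length; the fingertips stand 14 mm ahead of it and the grasp point (between the pads) lies 5 mm behind it (env.finger_overhang is the z of the fingertips in the tool frame, in mm); z points along the fingers, y is the line along which they close (so a half turn about z gives the same grasp; the last joint's range is limited). The gripper opens to 91 mm and grips with 3 to 60 N. Pads are 32 mm wide; open, the fingers measure 118 mm over their backs; the gripper's body (76 mm by 178 mm) begins 60 mm behind the grasp point.
Start: joints at [72.479, 18.312, 89.639, -0, 72.044, -1.146], TCP at [162.109, 551.691, 227.976] pointing down, gripper open.
Joint ranges: [-177.97, 177.97], [-48.28, 115.42], [12.27, 149.76], [-77.06, 257.06], [2.81, 150.46], [-146.56, 146.56]. Speed limits (degrees/s): [147.25, 147.25, 180, 180, 180, 180].

INTERFACE

Orientations are given as [roll, pitch, yaw] about the fixed x, y, z axes, in that order (R = Rz(yaw) Ry(pitch) Rx(roll)).
In Python, from workcell import sensors, viewer, env gives the robot as it stands. The module is installed in compiled form; this text tells all that it offers.
- The arm moves only by the tool step_arm, never from a script. Its argument "plan" is one flat list of numbers, 6 for each row, row after row: the shift along the tool's x, y, z in cm, then the turn, a rotation vector about the tool's x, y, z in rad. In form: [x, y, z, wx, wy, wz, x, y, z, wx, wy, wz, ...]. A call has 1 to 5 rows; each row shifts and turns the commanded pose from where the row before left it, along the tool's axes as they then stand; what a row does not reach is not made up. A row lasts 1/12 s, in which the tool goes at most 41.7 mm and 7.16 degrees, less where a joint would pass 70% of its speed; a pose out of reach is approached as far as the arm can. A call is refused whole if a number of a shift passes 4.17 or a number of a turn 0.125, either way. A call with a gripper value outside its range is refused whole. "hand" is the finger opening in cm, from 0 to 9.12, set as the call begins (left out, the last holds). The fingers move at their own pace and stop on an object; "newtons" is the grip in N (left out, the last holds). Time passes only in rows, so rows that do not move let the fingers close. It gives the time, the measured TCP pose, the force, the opening and the grip force at its end, in the units of the state.
- sensors.state(): the state, without advancing time (a new reading comes with each control period).
- viewer.grab_frame(name): name is "scene" or "top"; returns a dict with "img" (400x640x3 uint8, red, green, blue), "fx", "fy", "cx", "cy" (pixels), "k1" (the pictures are not rectified: a ray, as slopes to the right and down, at radius r is drawn at 1 + k1 r^2 times it, then the intrinsics apply), "position" and "attitude" of the camera in the world. Camera axes: x right, y down, z forward; pixel columns grow to the right and rows downward; lengths in mm; the calibration is good to about 2 mm. A picture is of the moment at which its call begins. There is no depth.
- env.job_done(): hands the job in; it is judged then, once.
Trained networks look in a picture, given as the dict that the camera call returned (one of the last four; its "shot" number tells which), for a name from the list of things; names that differ only in an ending like _2 or _b are one class to them, and where a whole thing is asked for, a point or a joint stands for the part that bears it (a point fixed in the world has none). Each returns a list of dicts, best first, with "score" (0 to 1); they miss things now and then, are a little off and sometimes report something else, mostly with a low value. They report only what shows in the picture. A call takes as long as a camera call.
- viewer.boxes_of(name, picture): "location" ([column, row] in pixels, amid what is visible of it).
- viewer.pinpoint(name, picture): "location" ([column, row] in pixels: a listed point, or the origin of a listed thing).
The state is a dict: "time_s": time; "qpos": joint angles; "qvel": joint speeds; "effort": joint torques, N m; "ee_pos": TCP position; "ee_rot": TCP orientation; "force": force on the tool from outside, world axes, zero at the start; "torque": the same for the moment, N m; "gripper_width": finger opening in mm; "gripper_force": force on a finger pad.
Only numpy, scipy, OpenCV 4.12 (cv2) and the standard library are available. Lean on these libraries where they do the work, as an engineer would, in place of code of your own. Each camera call takes 0.05 s, during which the arm holds its last target. There are 200 camera calls.

TASK

Push the filled chocolate mould along the guide lane of the vibrating table, through the sprung non-return flap, and press it gently but fully home against the black buffer plate of the end stop, without ramming it. The flap must not snap shut: let it come back only against your fingers, and ease it shut behind the mould. Leave the mould flat, square and home, the flap closed, and the palette knife on the deck where it lies.

Things in the scene. Friction and masses are not known exactly. Their poses are not given: they have to be found in the camera images.
- bed: low bench vibrating table: white deck 640 x 280 mm, 70 mm above the counter, with an open-topped guide lane. Origin: on the counter, under the lane's centre line, level with the flap's hinge. x: feed direction along the lane (roughly world +y), y across it, z up. Straight lane 139 mm wide between steel rails 28 mm high, from x = -60 to 290 mm; behind that, to x = -320 mm, it widens by 48 mm a side
- flap (a joint): sprung non-return flap, a steel leaf 42 mm high, 4 mm thick, on an upright hinge. 0 rad: shut, straight across the lane; grows as it swings in the feed direction, to 1.6 rad; it cannot swing the other way. Spring 0.06 N m shut, 0.03 N m/rad more as it opens. Let go, it snaps shut at about 5 rad/s; eased shut means below 2.5 rad/s over its last 0.25 rad
- flap_hinge (a point): top of the flap's hinge axis: bed x = 0, y = -87.5 mm (18 mm outside the lane's wall), 42 mm above the deck; the spring over it ends 57 mm above the deck, the highest thing by the lane. On this side the rail is interrupted from x = -14 to 78 mm
- flap_bead (a point): top of the 10 mm nylon bead on the flap's free edge, 64 mm from the hinge axis. It rubs along the passing mould (flap at about 1.3 rad) and drops off its rear corner when the rear face is 56 to 62 mm past the hinge line; a finger behind that corner, its side within 10 mm of the mould's, catches it some 59 mm past the hinge. Drawn back, the finger lets it down; wholly beyond, it lets it snap
- end_stop: end stop: steel bar 125 mm long, 26 mm high, fixed across the lane 283 mm past the hinge line. Origin: on the deck, middle of the bar's near face; x as the bed's x. On its near side a black nylon buffer plate, 90 x 20 mm, stands off on an adjusting screw (rigid): its face is 8 to 38 mm before the bar, unmeasured, to be felt. The mould's front face must rest on it, pressed with 2 to 12 N
- mould: half-format chocolate mould, grey-clear polycarbonate filled with dark chocolate, 175 (its x) x 135 (its y) x 24 mm high, corners rounded 6 mm, about 0.45 kg, too wide to grasp; slides flat on the deck (friction 2 to 5 N). Origin: centre of its underside; x along its length, roughly the feed direction. Starts in the wide infeed; home, its rear face is 70 to 100 mm past the hinge
- palette_knife: bystander: palette knife, 24 mm wide, steel blade and black handle, 240 mm long, lying along the deck's edge on the flap side outside the lane, beyond the flap. Origin under the start of its blade

How it is judged (in metres and radians):
On the way, in this order (a step that is already met when the one before it is completed fails the run):
1. the mould, pushed up the lane, has swung the flap open (value of joint flap above 1 rad and x of mould in the frame of bed above -0.06 m), for 0.1 s.
2. the mould is past the flap and pressed against the end stop (contact force between mould and end_stop above 2 N and x of mould in the frame of bed above 0.152 m), for 0.2 s.
At the end, for the whole second after the job is handed in: The mould lies flat in the lane, at rest, with its front face within 2.5 mm of the end stop's buffer plate and square to the lane (0.035 rad); the flap is shut behind it (under 0.05 rad) (x of buffer_c0 in the frame of mould between 0.0885 and 0.093 m and y of mould in the frame of bed between -0.006 and 0.006 m and z of mould in the frame of bed between 0.066 and 0.074 m and angle between the x axis of mould and the x axis of bed, either way round below 0.035 rad and angle between mould's own z axis and vertical below 0.03 rad and value of joint flap below 0.05 rad and linear speed of mould below 0.01 m/s); the robot touches nothing.
It fails at once if the flap snaps shut (faster than 2.5 rad/s over its last 0.25 rad) (value of joint flap below 0.25 rad and velocity of joint flap below -2.5 rad/s).
It fails at once if the mould is rammed against the end stop (over 12 N) (contact force between mould and end_stop above 12 N).
It fails at once if the mould is pushed with more than 25 N (contact force between the fingers and mould above 25 N).
It fails at once if the mould is tipped, its fresh filling spilt (angle between mould's own z axis and vertical above 0.12 rad).
It fails at once if the palette knife lying on the deck is disturbed (moved more than 15 mm) (distance of palette_knife from where it was at the start of the episode above 0.015 m).
It also fails if it takes over 61 s, if anything falls off the work surface, if the arm or the gripper's body presses on something with over 40 N, if the wrist force passes 120 N, or if a joint passes its speed limit or range.

## Working session

There is one attempt and no reset: what is moved stays moved. The work goes in short steps, Python scripts to look and compute and a tool call to move; the robot and the scene stay as the last step left them, time stands still between calls to the robot, and variables do not carry over. Pictures are saved under pics/ and viewed, at most 10 in all, crops included, and the job is handed in when it is done.

Besides the shell and the picture viewer there is one more tool, called as name(argument=value, ...) on one line, values as JSON. step_arm: Moves the arm, as the interface text tells. Its arguments: {"type":"object","properties":{"plan":{"type":"array","items":{"type":"number"}},"hand":{"type":"number"},"newtons":{"type":"number"}},"required":["plan"]}

```bash
mkdir -p pics; cat > h.py <<'E'
import numpy as np, cv2
from scipy.spatial.transform import Rotation as R
from workcell import sensors, viewer, env
def ray(p,uv):
    x=(uv[0]-p["cx"])/p["fx"]; y=(uv[1]-p["cy"])/p["fy"]
    rd=np.hypot(x,y); r=rd
    for _ in range(30): r=rd/(1+p["k1"]*r*r)
    s=r/rd if rd>0 else 1
    a=np.array(p["attitude"],float)
    M=a if a.shape==(3,3) else R.from_euler('xyz',a,degrees=True).as_matrix()
    return M@np.array([x*s,y*s,1])
def atz(p,uv,z):
    d=ray(p,uv); o=np.array(p["position"]); return o+d*(z-o[2])/d[2]
E
python3 - <<'E'
from h import *
for n in ["scene","top"]:
    p=viewer.grab_frame(n); cv2.imwrite(f"pics/{n}0.png",p["img"][:,:,::-1])
    print(n,{k:v for k,v in p.items() if k!="img"})
    for t,z in [("bed",0),("flap_hinge",112),("flap_bead",112),("end_stop",70),("mould",70),("palette_knife",70)]:
        for d in viewer.pinpoint(t,p)[:2]: print(t,d["location"],round(d["score"],2),atz(p,d["location"],z).round(1))
print(sensors.state())
E
```

```text
scene {'fx': 385.07654257587126, 'fy': 385.07654257587126, 'cx': 323.2682910482904, 'cy': 204.91545887131903, 'k1': -0.09441553092726102, 'position': array([ 966.77912528, -188.70580639,  756.21839621]), 'attitude': array([-1.45076322e+02,  1.68223881e-02,  5.24564507e+01]), 'shot': 1}
bed [299.6, 210.6] 0.78 [526.8  78.3   0. ]
flap_hinge [319.8, 206.3] 0.8 [608.4  77.6 112. ]
flap_bead [300.2, 190.0] 0.78 [550.2  70.1 112. ]
end_stop [384.6, 138.2] 0.61 [519.3 347.4  70. ]
mould [220.4, 238.1] 0.78 [ 523.5 -116.2   70. ]
palette_knife [387.7, 203.1] 0.89 [668.8 217.7  70. ]
palette_knife [385.9, 139.2] 0.58 [523.8 347.6  70. ]
top {'fx': 384.9709445254035, 'fy': 384.9709445254035, 'cx': 314.29731141555186, 'cy': 205.52327865739176, 'k1': -0.08179940211604314, 'position': array([418.30198186,  77.35231383, 955.80108107]), 'attitude': array([-168.84534723,    1.11320688,  -90.2496333 ]), 'shot': 2}
bed [325.9, 240.9] 0.7 [517.   66.6   0. ]
end_stop [205.0, 238.1] 0.67 [517.6 349.6  70. ]
end_stop [324.5, 237.8] 0.41 [517.   70.6  70. ]
mould [405.1, 235.8] 0.77 [ 520.  -115.8   70. ]
palette_knife [262.2, 178.3] 0.67 [660.4 218.   70. ]
palette_knife [325.8, 218.1] 0.54 [563.   67.1  70. ]
{'time_s': 0.7, 'qpos': array([ 7.24790387e+01,  1.83094929e+01,  8.96390658e+01,  3.20725461e-06,
        7.20444661e+01, -1.14667141e+00]), 'qvel': array([ 0.07842775,  0.10049052, -0.07294698, -0.11414651,  0.02244615,
        0.13742418]), 'effort': array([ 1.34294449e-03, -4.12224376e+01, -2.32199585e+01,  7.27016106e-02,
        3.76322900e-02, -3.40632550e-05]), 'ee_pos': array([162.10785297, 551.68441171, 227.99963126]), 'ee_rot': array([1.79993026e+02, 1.36536938e-04, 1.63625709e+02]), 'force': array([-0.70994185, -0.00418751, -0.15580373]), 'torque': array([-0.0599608 , -0.01724784, -0.00578155]), 'gripper_force': 0.0, 'gripper_width': 91.1549823062853}
```

View pics/top0.png

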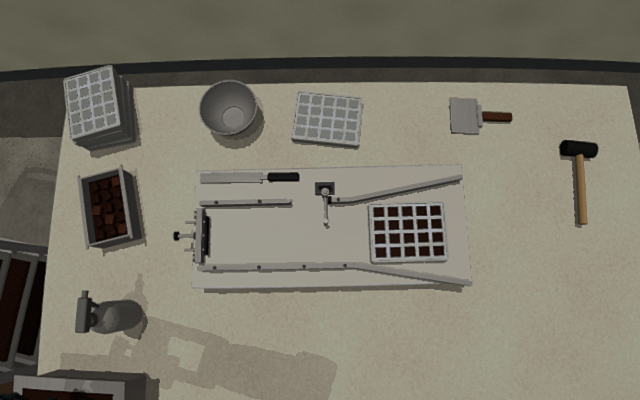

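View pics/scene0.png

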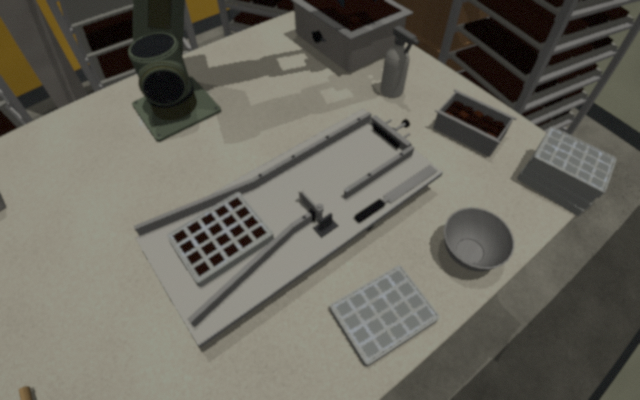

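The top view shows the flap shut at (325,205) with its hinge at (325,188). The mould is in the infeed at (408,232), the buffer at (205,237) and the knife at (250,177). Next I'll rectify the deck plane to measure it properly.

```bash
cat >> h.py <<'E'
def ortho(p,z,x0,x1,y0,y1,s):
    # columns: world y, rows: world x
    ys=np.arange(y0,y1,1/s); xs=np.arange(x0,x1,1/s)
    Y,X=np.meshgrid(ys,xs); a=np.array(p["attitude"])
    M=R.from_euler('xyz',a,degrees=True).as_matrix()
    P=np.stack([X,Y,0*X+z],-1)-np.array(p["position"]); C=P@M
    x=C[...,0]/C[...,2]; y=C[...,1]/C[...,2]; k=1+p["k1"]*(x*x+y*y)
    return cv2.remap(p["img"],(x*k*p["fx"]+p["cx"]).astype('f4'),(y*k*p["fy"]+p["cy"]).astype('f4'),cv2.INTER_CUBIC)
E
python3 - <<'E'
from h import *
p=viewer.grab_frame("top")
o=ortho(p,70,360,700,-275,400,1.18)
for i,x in enumerate(range(360,700,20)): cv2.line(o,(0,int((x-360)*1.18)),(6 if x%100 else 14,int((x-360)*1.18)),(255,0,0),1)
for y in range(-260,400,20): cv2.line(o,(int((y+275)*1.18),0),(int((y+275)*1.18),6 if y%100 else 14),(255,0,0),1)
cv2.imwrite("pics/ortho.png",o[:,:,::-1])
E
```

```text
(no output)
```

View pics/ortho.png

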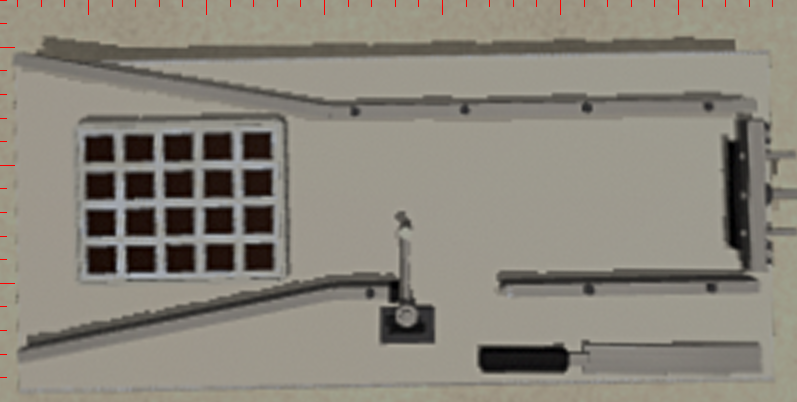

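```bash
python3 - <<'E'
from h import *
def edges(prof,ax,n=8):
    g=np.diff(cv2.GaussianBlur(prof.reshape(-1,1),(1,5),0).ravel()); i=[k for k in range(1,len(g)-1) if abs(g[k])>=abs(g[k-1]) and abs(g[k])>abs(g[k+1]) and abs(g[k])>3]
    return [(round(float(ax[k]),1),int(g[k])) for k in i]
for n in ["top","scene"]:
    p=viewer.grab_frame(n)
    for z in (70,98):
        o=ortho(p,z,430,640,-275,400,1).astype('f4').mean(2)
        ax=np.arange(430,640)+.5
        for y in (170,250,320):
            print(n,z,y,edges(o[:,y+275-8:y+275+8].mean(1).copy(),ax))
    o=ortho(p,70,340,700,-275,400,1).astype('f4').mean(2)
    for y in (-100,100,300): print("deck x",y,edges(o[:,y+275-8:y+275+8].mean(1).copy(),np.arange(340,700)+.5)[:3],edges(o[:,y+275-8:y+275+8].mean(1).copy(),np.arange(340,700)+.5)[-3:])
    print("deck y ends",edges(o[120:160].mean(0).copy(),np.arange(-275,400)+.5)[:4], edges(o[225:240].mean(0).copy(),np.arange(-275,400)+.5)[-8:])
    o=ortho(p,94,400,640,-275,0,1).astype('f4').mean(2)
    for x in (480,510,560): print("mould y",x,[e for e in edges(o[x-400-6:x-400+6].mean(0).copy(),np.arange(-275,0)+.5)][:3],edges(o[x-400-6:x-400+6].mean(0).copy(),np.arange(-275,0)+.5)[-3:])
    for y in (-190,-50): print("mould x",y,edges(o[:,y+275-3:y+275+3].mean(1).copy(),np.arange(400,640)+.5))
    for t,z in [("flap_hinge",112),("flap_bead",112),("end_stop",70),("mould",70),("bed",0)]:
        for d in viewer.pinpoint(t,p)[:1]: print(t,d["location"],round(d["score"],2),atz(p,d["location"],z).round(1))
E
```

```text
top 70 170 [(440.5, -18), (447.5, 15), (460.5, 6), (588.5, -20), (595.5, -11), (600.5, 26), (610.5, 7)]
top 70 250 [(440.5, -14), (445.5, 14), (460.5, 5), (587.5, -18), (594.5, -12), (599.5, 22), (609.5, 5)]
top 70 320 [(437.5, -16), (453.5, 7), (458.5, 5), (587.5, -20), (592.5, -14), (597.5, 15), (608.5, 11)]
top 98 170 [(440.5, -18), (446.5, 16), (459.5, 6), (583.5, -21), (589.5, -11), (595.5, 25), (604.5, 7)]
top 98 250 [(438.5, -16), (444.5, 14), (457.5, 5), (581.5, -20), (588.5, -12), (593.5, 23), (603.5, 5)]
top 98 320 [(436.5, -16), (442.5, 3), (446.5, -3), (452.5, 9), (457.5, 5), (582.5, -21), (587.5, -14), (591.5, 14), (601.5, 15)]
deck x -100 [(398.5, -16), (410.5, 15), (426.5, -15)] [(635.5, 6), (686.5, -3), (691.5, 3)]
deck x 100 [(393.5, -15), (406.5, 16), (440.5, -18)] [(462.5, 6), (683.5, -7), (687.5, 4)]
deck x 300 [(390.5, -15), (403.5, 15), (439.5, -14)] [(653.5, 15), (676.5, 6), (681.5, -3)]
deck y ends [(-212.5, -3), (-208.5, 3), (-203.5, -17), (-178.5, 17)] [(62.5, -19), (67.5, 9), (72.5, 6), (342.5, -7), (350.5, -10), (360.5, 20), (373.5, -8), (379.5, 13)]
mould
[... 2235 characters left out ...]
 (-168.5, 6)] [(-71.5, 5), (-62.5, -6), (-39.5, 7)]
mould x -190 [(411.5, -3), (422.5, -7), (442.5, 9), (473.5, -14), (494.5, 15), (504.5, -15), (524.5, 13), (534.5, -13), (555.5, 12), (564.5, -12), (586.5, 11), (597.5, -10), (609.5, 9), (635.5, -4)]
mould x -50 [(436.5, -3), (445.5, -6), (457.5, 8), (471.5, -14), (491.5, 16), (501.5, -15), (522.5, 16), (532.5, -16), (552.5, 16), (562.5, -17), (583.5, 16), (594.5, -10), (606.5, 7), (618.5, -9), (629.5, 11)]
flap_hinge [317.9, 209.3] 0.6 [612.  70. 112.]
flap_bead [298.6, 192.2] 0.79 [552.9  64.1 112. ]
end_stop [387.0, 137.7] 0.63 [521.6 353.4  70. ]
mould [219.3, 238.4] 0.97 [ 522.8 -118.4   70. ]
bed [297.8, 213.2] 0.62 [530.3  70.7  -0. ]
```

```bash
cat >> h.py <<'E'
def bed2w(x,y): return np.array([527.5-0.017*x-y, 68+x-0.017*y])
def w2bed(X,Y):
    dX,dY=X-527.5,Y-68; return np.array([-0.017*dX*1+0*dY+dY if 0 else dY-0.017*dX, -dX-0.017*dY])
E
python3 - <<'E'
from h import *
s=sensors.state(); a=s["ee_pos"]; b=np.append(bed2w(-308,-4),228); print(b)
yaw=np.radians(s["ee_rot"][2]); N=25; d=(b-a)/N; w=(yaw-np.radians(90.97))/11
print("w",w)
for i in range(N):
    c,n=np.cos(yaw),np.sin(yaw)
    print(i,round((c*d[0]+n*d[1])/10,2),round((n*d[0]-c*d[1])/10,2),round(w if i<11 else 0,3))
    if i<11: yaw-=w
E
```

```text
[ 536.736 -239.932  228.   ]
w 0.11527736456373115
0 -2.33 -2.62 0.115
1 -2.62 -2.33 0.115
2 -2.87 -2.01 0.115
3 -3.08 -1.67 0.115
4 -3.25 -1.31 0.115
5 -3.38 -0.92 0.115
6 -3.46 -0.53 0.115
7 -3.5 -0.13 0.115
8 -3.49 0.28 0.115
9 -3.44 0.68 0.115
10 -3.34 1.07 0.115
11 -3.19 1.44 0
12 -3.19 1.44 0
13 -3.19 1.44 0
14 -3.19 1.44 0
15 -3.19 1.44 0
16 -3.19 1.44 0
17 -3.19 1.44 0
18 -3.19 1.44 0
19 -3.19 1.44 0
20 -3.19 1.44 0
21 -3.19 1.44 0
22 -3.19 1.44 0
23 -3.19 1.44 0
24 -3.19 1.44 0
```

step_arm(plan=[-2.33,-2.62,0,0,0,0.115,-2.62,-2.33,0,0,0,0.115,-2.87,-2.01,0,0,0,0.115,-3.08,-1.67,0,0,0,0.115,-3.25,-1.31,0,0,0,0.115], hand=9.12)

```text
time_s: 1.77
ee_pos: [237.5, 391.9, 228.0]
ee_rot: [180.0, 0.0, 130.4]
force: [0.1, 0.8, -0.1]
gripper_width: 91.3
gripper_force: 0.0
```

step_arm(plan=[-3.38,-0.92,0,0,0,0.115,-3.46,-0.53,0,0,0,0.115,-3.5,-0.13,0,0,0,0.115,-3.49,0.28,0,0,0,0.115,-3.44,0.68,0,0,0,0.115])

```text
time_s: 2.18
ee_pos: [312.7, 233.7, 228.2]
ee_rot: [180.0, -0.0, 97.4]
force: [1.5, -0.3, -0.2]
gripper_width: 91.0
gripper_force: 0.0
```

step_arm(plan=[-3.34,1.07,0,0,0,0.118,-3.19,1.44,0,0,0,0,-3.19,1.44,0,0,0,0,-3.19,1.44,0,0,0,0,-3.19,1.44,0,0,0,0])

```text
time_s: 2.6
ee_pos: [387.7, 75.2, 228.3]
ee_rot: [179.9, -0.0, 91.0]
force: [0.7, 0.8, -0.7]
gripper_width: 91.4
gripper_force: 0.0
```

step_arm(plan=[-3.19,1.44,0,0,0,0,-3.19,1.44,0,0,0,0,-3.19,1.44,0,0,0,0,-3.19,1.44,0,0,0,0,-3.19,1.44,0,0,0,0])

```text
time_s: 3.02
ee_pos: [462.4, -83.2, 228.1]
ee_rot: [180.0, -0.0, 90.9]
force: [0.1, 0.2, 0.1]
gripper_width: 91.2
gripper_force: 0.0
```

step_arm(plan=[-3.19,1.44,0,0,0,0,-3.19,1.44,0,0,0,0,-3.19,1.44,0,0,0,0,-3.19,1.44,0,0,0,0,-3.19,1.44,0,0,0,0])

```text
time_s: 3.43
ee_pos: [537.1, -241.3, 227.9]
ee_rot: [180.0, -0.0, 91.0]
force: [0.9, 0.2, 1.1]
gripper_width: 91.1
gripper_force: 0.0
```

step_arm(plan=[0,0,3.5,0,0,0,0,0,3.5,0,0,0,0,0,3.5,0,0,0,0,0,2.5,0,0,0,0,0,0.8,0,0,0])

```text
time_s: 3.85
ee_pos: [534.0, -238.5, 85.6]
ee_rot: [-179.6, -0.2, 91.0]
force: [-0.4, 0.6, -0.6]
gripper_width: 91.4
gripper_force: 0.0
```

```bash
python3 - <<'E'
from h import *
p=viewer.grab_frame("scene"); cv2.imwrite("pics/s1.png",cv2.resize(p["img"][80:360,90:440,::-1],None,fx=2,fy=2,interpolation=2))
print(sensors.state()["ee_pos"],sensors.state()["force"])
E
```

```text
[ 534.54378624 -238.6277876    86.19891049] [-1.47727431  0.75181332 -0.96550643]
```

View pics/s1.png

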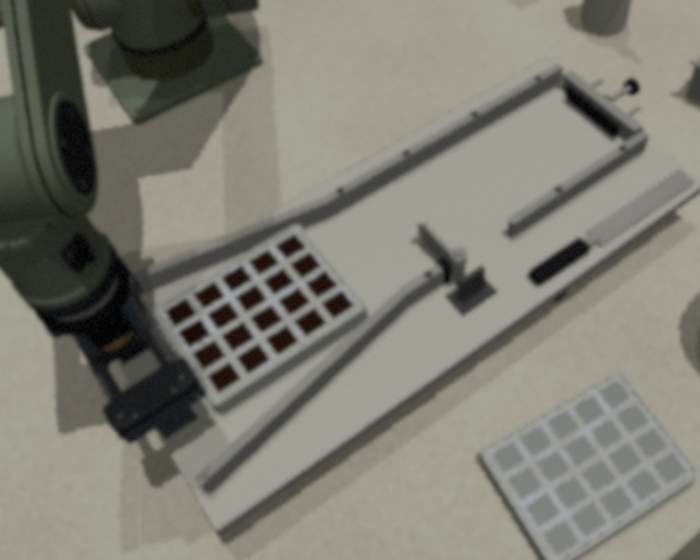

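The fingers are behind the mould's rear face, inside the infeed. I'll make contact gently.

step_arm(plan=[0,0,0,0,0,0,0.4,0,0,0,0,0,0.5,0,0,0,0,0,0.4,0,0,0,0,0,0.3,0,0,0,0,0])

```text
time_s: 4.32
ee_pos: [537.0, -223.1, 91.3]
ee_rot: [179.9, 0.0, 91.0]
force: [0.5, 1.1, -0.2]
gripper_width: 91.2
gripper_force: 0.0
```

step_arm(plan=[0.3,0,0,0,0,0,0.3,0,0,0,0,0,0.3,0,0,0,0,0,0.3,0,0,0,0,0,0.3,0,0,0,0,0])

```text
time_s: 4.73
ee_pos: [536.7, -208.9, 90.4]
ee_rot: [179.9, 0.1, 91.0]
force: [-0.2, -3.7, 2.2]
gripper_width: 91.4
gripper_force: 1.9
```

step_arm(plan=[0.5,0,0,0,0,0,0.6,0,0,0,0,0,0.7,0,0,0,0,0,0.7,0,0,0,0,0,0.7,0,0,0,0,0])

```text
time_s: 5.15
ee_pos: [535.5, -175.7, 89.8]
ee_rot: [-180.0, -0.0, 91.0]
force: [0.1, -3.6, 2.0]
gripper_width: 90.8
gripper_force: 2.0
```

step_arm(plan=[0.7,0,0,0,0,0,0.7,0,0,0,0,0,0.7,0,0,0,0,0,0.6,0,0,0,0,0,0.5,0,0,0,0,0])

```text
time_s: 5.57
ee_pos: [535.0, -143.7, 89.8]
ee_rot: [-180.0, -0.0, 91.0]
force: [1.2, -3.2, 1.5]
gripper_width: 91.0
gripper_force: 1.8
```

step_arm(plan=[0.5,0,0,0,0,0,0.5,0,0,0,0,0,0.5,0,0,0,0,0,0.5,0,0,0,0,0,0.5,0,0,0,0,0])

```text
time_s: 5.98
ee_pos: [534.6, -119.6, 89.9]
ee_rot: [-180.0, 0.0, 91.0]
force: [0.9, -6.6, 0.4]
gripper_width: 91.0
gripper_force: 3.2
```

step_arm(plan=[0.5,0,0,0,0,0,0.5,0,0,0,0,0,0.5,0,0,0,0,0,0.5,0,0,0,0,0,0.5,0,0,0,0,0])

```text
time_s: 6.4
ee_pos: [534.2, -95.1, 89.9]
ee_rot: [180.0, 0.1, 91.0]
force: [1.1, -7.6, -0.3]
gripper_width: 91.1
gripper_force: 3.5
```

step_arm(plan=[0.5,0,0,0,0,0,0.5,0,0,0,0,0,0.5,0,0,0,0,0,0.5,0,0,0,0,0,0.5,0,0,0,0,0])

```text
time_s: 6.82
ee_pos: [533.8, -69.9, 89.9]
ee_rot: [180.0, 0.1, 91.0]
force: [1.8, -6.4, -0.1]
gripper_width: 91.3
gripper_force: 2.9
```

```bash
python3 - <<'E'
from h import *
p=viewer.grab_frame("top"); cv2.imwrite("pics/t2.png",cv2.resize(p["img"][140:310,180:480,::-1],None,fx=2.5,fy=2.5,interpolation=2))
E
```

```text
(no output)
```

View pics/t2.png

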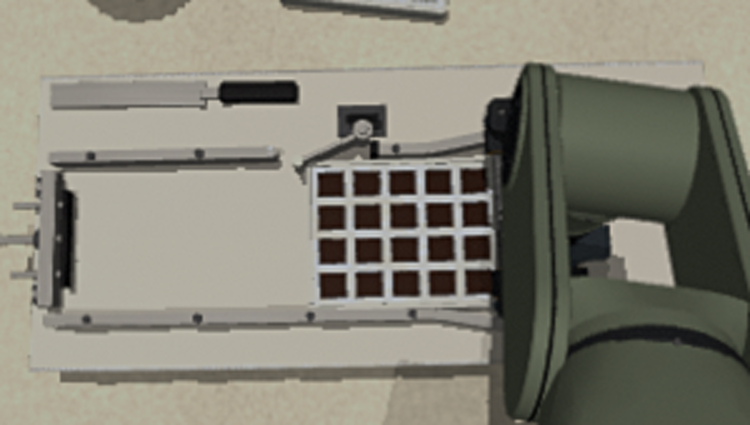

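The mould is square in the lane and the flap is swung open along its side (bead near (300,165) in the crop). I'll carry on.

step_arm(plan=[0.6,0,0,0,0,0,0.7,0,0,0,0,0,0.7,0,0,0,0,0,0.7,0,0,0,0,0,0.7,0,0,0,0,0])

```text
time_s: 7.28
ee_pos: [533.2, -35.6, 89.9]
ee_rot: [180.0, 0.0, 90.9]
force: [2.4, -5.3, -0.5]
gripper_width: 91.3
gripper_force: 2.5
```

step_arm(plan=[0.7,0,0,0,0,0,0.7,0,0,0,0,0,0.7,0,0,0,0,0,0.7,0,0,0,0,0,0.7,0,0,0,0,0])

```text
time_s: 7.7
ee_pos: [532.6, -0.6, 89.9]
ee_rot: [180.0, 0.0, 91.0]
force: [2.2, -5.2, 0.7]
gripper_width: 91.1
gripper_force: 2.6
```

step_arm(plan=[0.7,0,0,0,0,0,0.7,0,0,0,0,0,0.7,0,0,0,0,0,0.7,0,0,0,0,0,0.6,0,0,0,0,0])

```text
time_s: 8.12
ee_pos: [532.1, 33.4, 89.9]
ee_rot: [180.0, 0.0, 91.0]
force: [2.2, -5.1, 0.1]
gripper_width: 91.2
gripper_force: 2.6
```

step_arm(plan=[0.6,0,0,0,0,0,0.6,0,0,0,0,0,0.5,0,0,0,0,0,0.5,0,0,0,0,0,0.5,0,0,0,0,0])

```text
time_s: 8.53
ee_pos: [531.7, 60.2, 89.8]
ee_rot: [180.0, 0.0, 90.9]
force: [2.0, -5.6, 0.5]
gripper_width: 91.1
gripper_force: 2.7
```

```bash
python3 - <<'E'
from h import *
print(sensors.state()["ee_pos"])
for n in ("top","scene"):
    p=viewer.grab_frame(n)
    for t,z in (("mould",70),("flap_bead",112),("flap_hinge",112)):
        for d in viewer.pinpoint(t,p)[:1]: print(n,t,round(d["score"],2),atz(p,d["location"],z).round(1))
    o=ortho(p,94,460,600,0,400,1).astype('f4').mean(2)
    for x in (500,540):
        g=np.diff(cv2.GaussianBlur(o[x-460-5:x-460+5].mean(0).reshape(-1,1),(1,5),0).ravel())
        print([(k+.5,int(g[k])) for k in range(180,398) if abs(g[k])>4 and abs(g[k])>=abs(g[k-1]) and abs(g[k])>abs(g[k+1])])
p=viewer.grab_frame("scene"); cv2.imwrite("pics/s3.png",cv2.resize(p["img"][90:300,200:460,::-1],None,fx=2.5,fy=2.5,interpolation=2))
E
```

```text
[531.66603955  60.15116924  89.8410512 ]
top mould 0.91 [523.6 162.9  70. ]
[(182.5, -24), (207.5, 31), (215.5, -33), (239.5, 28), (244.5, -6), (247.5, 7), (330.5, -22), (339.5, 4), (344.5, 4), (351.5, 26), (365.5, 8), (369.5, -18), (375.5, 23)]
[(183.5, -31), (208.5, 40), (216.5, -39), (240.5, 46), (244.5, -25), (248.5, 18), (331.5, -21), (340.5, 6), (351.5, 27), (365.5, 8)]
scene mould 0.83 [517.9 164.   70. ]
scene flap_bead 0.74 [600. 134. 112.]
scene flap_hinge 0.65 [615.9  71.9 112. ]
[(186.5, -9), (208.5, 10), (219.5, -11), (240.5, 10), (322.5, -10), (327.5, -9), (352.5, 9)]
[(187.5, -16), (208.5, 15), (219.5, -15), (240.5, 15), (324.5, -11), (353.5, 9), (394.5, -6)]
```

View pics/s3.png

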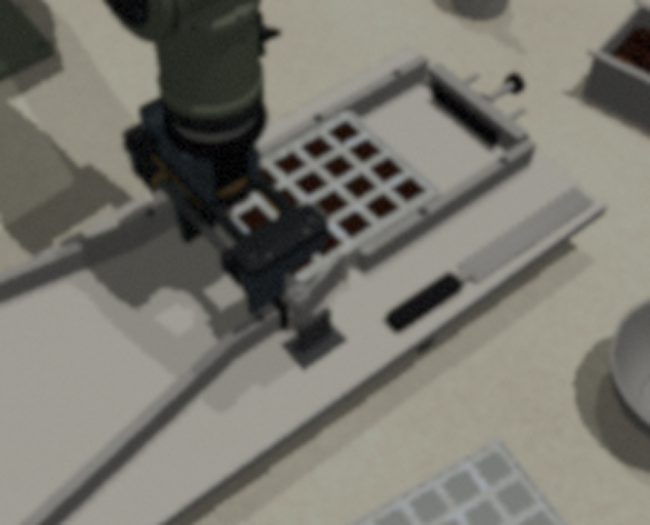

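The mould's front is at y≈249 and the buffer face at ≈329, so there is about 80 mm to go. I'll push 62 mm, so the bead drops onto the outer finger before the mould is home.

step_arm(plan=[0.6,0,0,0,0,0,0.6,0,0,0,0,0,0.6,0,0,0,0,0,0.6,0,0,0,0,0,0.6,0,0,0,0,0])

```text
time_s: 9.4
ee_pos: [530.8, 91.0, 89.8]
ee_rot: [-180.0, 0.0, 91.0]
force: [-0.4, -3.2, -0.8]
gripper_width: 91.1
gripper_force: 1.6
```

step_arm(plan=[0.6,0,0,0,0,0,0.4,0,0,0,0,0,0.3,0,0,0,0,0,0.3,0,0,0,0,0,0.3,0,0,0,0,0])

```text
time_s: 9.82
ee_pos: [530.5, 109.7, 89.8]
ee_rot: [-180.0, -0.0, 91.0]
force: [-0.9, -3.8, -1.2]
gripper_width: 91.1
gripper_force: 1.3
```

step_arm(plan=[0.3,0,0,0,0,0,0.3,0,0,0,0,0,0.3,0,0,0,0,0,0.3,0,0,0,0,0,0.1,0,0,0,0,0])

```text
time_s: 10.23
ee_pos: [530.4, 122.8, 90.0]
ee_rot: [-180.0, -0.0, 91.0]
force: [-1.1, -3.2, -0.6]
gripper_width: 91.3
gripper_force: 1.7
```

```bash
python3 - <<'E'
from h import *
print(sensors.state()["ee_pos"])
for n in ("top","scene"):
    p=viewer.grab_frame(n)
    for t,z in (("mould",70),("flap_bead",112),("flap_hinge",112)):
        for d in viewer.pinpoint(t,p)[:1]: print(n,t,round(d["score"],2),atz(p,d["location"],z).round(1))
cv2.imwrite("pics/s4.png",cv2.resize(p["img"][90:270,260:480,::-1],None,fx=3,fy=3,interpolation=2))
E
```

```text
[530.42775393 122.75187217  89.96596926]
top mould 0.73 [522.  225.1  70. ]
scene mould 0.61 [527.2 223.2  70. ]
scene flap_bead 0.71 [592.1 132.8 112. ]
scene flap_hinge 0.72 [615.5  74.2 112. ]
```

View pics/s4.png

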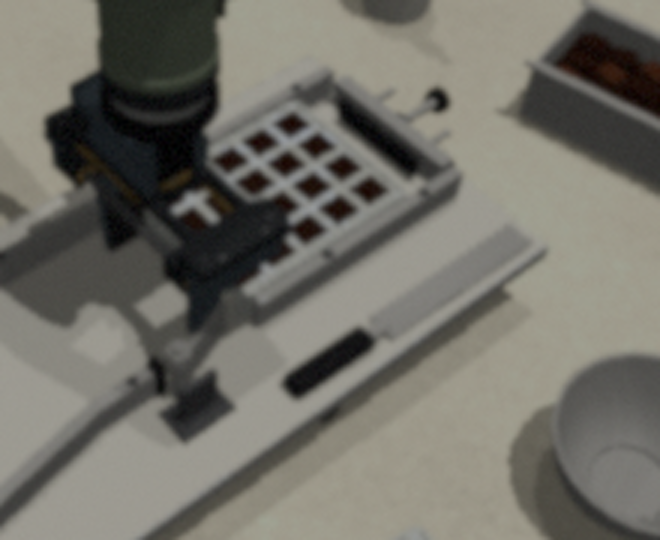

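The bead rests against the side of the outer finger, so it has been caught. I'll draw back slowly.

step_arm(plan=[-0.2,0,0,0,0,0,-0.4,0,0,0,0,0,-0.5,0,0,0,0,0,-0.5,0,0,0,0,0,-0.5,0,0,0,0,0])

```text
time_s: 11.05
ee_pos: [530.9, 100.6, 90.0]
ee_rot: [180.0, 0.0, 91.0]
force: [-1.3, -0.3, -0.1]
gripper_width: 91.3
gripper_force: 0.8
```

step_arm(plan=[-0.4,0,0,0,0,0,-0.4,0,0,0,0,0,-0.4,0,0,0,0,0,-0.4,0,0,0,0,0,-0.3,0,0,0,0,0])

```text
time_s: 11.47
ee_pos: [531.0, 81.8, 89.9]
ee_rot: [-180.0, 0.0, 91.0]
force: [-2.5, -0.7, 0.3]
gripper_width: 91.2
gripper_force: 1.0
```

step_arm(plan=[-0.3,0,0,0,0,0,-0.3,0,0,0,0,0,-0.25,0,0,0,0,0,-0.25,0,0,0,0,0,-0.2,0,0,0,0,0])

```text
time_s: 11.88
ee_pos: [531.3, 69.0, 89.9]
ee_rot: [-180.0, 0.0, 91.0]
force: [-1.8, -0.7, 0.9]
gripper_width: 91.4
gripper_force: 1.2
```

step_arm(plan=[-0.2,0,0,0,0,0,-0.2,0,0,0,0,0,-0.2,0,0,0,0,0,-0.2,0,0,0,0,0,-0.2,0,0,0,0,0])

```text
time_s: 12.3
ee_pos: [531.7, 59.1, 90.0]
ee_rot: [180.0, 0.0, 91.0]
force: [-1.6, -1.0, -0.4]
gripper_width: 90.9
gripper_force: 1.1
```

step_arm(plan=[-0.2,0,0,0,0,0,-0.2,0,0,0,0,0,-0.2,0,0,0,0,0,-0.2,0,0,0,0,0,-0.2,0,0,0,0,0])

```text
time_s: 12.72
ee_pos: [532.6, 49.5, 90.2]
ee_rot: [179.9, -0.0, 91.0]
force: [-0.6, -0.8, 0.3]
gripper_width: 91.3
gripper_force: 0.0
```

```bash
python3 - <<'E'
from h import *
print(sensors.state()["ee_pos"],sensors.state()["force"])
for n in ("top","scene"):
    p=viewer.grab_frame(n)
    for t,z in (("mould",70),("flap_bead",112),("flap_hinge",112)):
        for d in viewer.pinpoint(t,p)[:1]: print(n,t,round(d["score"],2),atz(p,d["location"],z).round(1))
cv2.imwrite("pics/s5.png",cv2.resize(p["img"][90:270,260:480,::-1],None,fx=3,fy=3,interpolation=2))
E
```

```text
[532.56007325  49.48865579  90.17122264] [-0.58666622 -0.78120318  0.31974051]
top mould 0.74 [517.6 220.1  70. ]
scene mould 0.58 [517.6 221.1  70. ]
scene flap_hinge 0.57 [613.2  70.9 112. ]
```

View pics/s5.png

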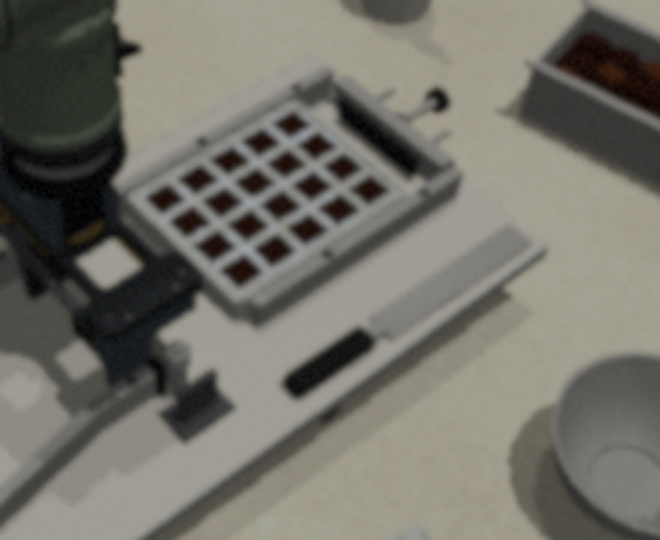

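step_arm(plan=[-0.2,0,0,0,0,0,-0.2,0,0,0,0,0,-0.3,0,0,0,0,0,-0.4,0,0,0,0,0,0,0,-0.5,0,0,0])

```text
time_s: 13.53
ee_pos: [531.2, 37.6, 94.3]
ee_rot: [-179.9, 0.0, 90.9]
force: [0.1, 0.5, -0.5]
gripper_width: 91.4
gripper_force: 0.0
```

step_arm(plan=[0,0,-2,0,0,0,0,0,-2.5,0,0,0,0,0,-1.5,0,0,0,1,0,0,0,0,0,2,0,0,0,0,0])

```text
time_s: 13.95
ee_pos: [532.0, 67.7, 155.9]
ee_rot: [179.9, 0.0, 90.8]
force: [0.7, -0.4, 0.0]
gripper_width: 91.1
gripper_force: 0.0
```

step_arm(plan=[2,0,0,0,0,0,1.2,0,0,0,0,0,0.4,0,0,0,0,0,0,0,0,0,0,0,0,0,0,0,0,0])

```text
time_s: 14.37
ee_pos: [530.6, 104.2, 154.5]
ee_rot: [-180.0, 0.0, 91.0]
force: [0.1, 0.5, 0.5]
gripper_width: 91.4
gripper_force: 0.0
```

```bash
python3 - <<'E'
from h import *
s=sensors.state(); print(s["ee_pos"],s["force"])
p=viewer.grab_frame("scene"); cv2.imwrite("pics/s6.png",cv2.resize(p["img"][90:270,220:440,::-1],None,fx=3,fy=3,interpolation=2))
E
```

```text
[530.58952232 104.20458892 154.53041599] [0.10871244 0.49674758 0.53691812]
```

View pics/s6.png

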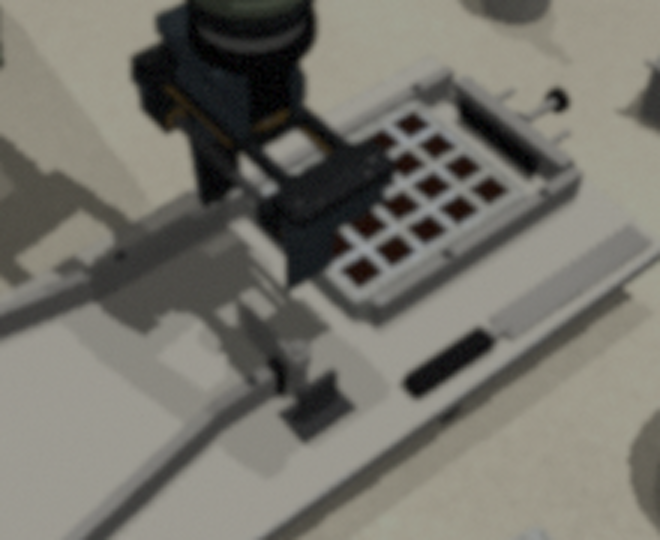

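The flap is shut, and the fingers are above the gap between flap and mould. I'll lower them and press home.

step_arm(plan=[0,-0.3,1.5,0,0,0,0,0,2,0,0,0,0,0,1.7,0,0,0,0,0,0.9,0,0,0,0,0,0.3,0,0,0])

```text
time_s: 14.83
ee_pos: [526.8, 103.5, 89.4]
ee_rot: [-179.8, 0.0, 90.9]
force: [-0.0, -0.0, 0.1]
gripper_width: 90.9
gripper_force: 0.0
```

step_arm(plan=[0,0,0,0,0,0,0.3,0,0,0,0,0,0.4,0,0,0,0,0,0.4,0,0,0,0,0,0.3,0,0,0,0,0])

```text
time_s: 15.25
ee_pos: [528.1, 119.0, 91.7]
ee_rot: [179.9, -0.0, 91.0]
force: [0.4, -0.7, 0.3]
gripper_width: 91.3
gripper_force: 0.0
```

step_arm(plan=[0.3,0,0,0,0,0,0.3,0,0,0,0,0,0.3,0,0,0,0,0,0.3,0,0,0,0,0,0.2,0,0,0,0,0])

```text
time_s: 15.67
ee_pos: [527.6, 132.3, 91.3]
ee_rot: [180.0, 0.0, 91.0]
force: [0.3, -4.2, 2.0]
gripper_width: 91.1
gripper_force: 2.0
```

step_arm(plan=[0.1,0,0,0,0,0,0.06,0,0,0,0,0,0.06,0,0,0,0,0,0.06,0,0,0,0,0,0.06,0,0,0,0,0])

```text
time_s: 16.08
ee_pos: [527.4, 135.6, 91.0]
ee_rot: [180.0, 0.0, 91.0]
force: [0.3, -3.8, 4.3]
gripper_width: 91.1
gripper_force: 2.2
```

step_arm(plan=[0.04,0,0,0,0,0,0.04,0,0,0,0,0,0.04,0,0,0,0,0,0.04,0,0,0,0,0,0.04,0,0,0,0,0])

```text
time_s: 16.5
ee_pos: [527.3, 137.7, 91.0]
ee_rot: [180.0, -0.0, 91.0]
force: [1.2, -5.0, 4.0]
gripper_width: 91.5
gripper_force: 2.2
```

step_arm(plan=[0.04,0,0,0,0,0,0.04,0,0,0,0,0,0.04,0,0,0,0,0,0.04,0,0,0,0,0,0.04,0,0,0,0,0])

```text
time_s: 16.92
ee_pos: [527.4, 139.8, 91.0]
ee_rot: [180.0, -0.0, 91.0]
force: [1.3, -4.1, 3.9]
gripper_width: 90.9
gripper_force: 2.2
```

step_arm(plan=[0.04,0,0,0,0,0,0.04,0,0,0,0,0,0.04,0,0,0,0,0,0.04,0,0,0,0,0,0.04,0,0,0,0,0])

```text
time_s: 17.33
ee_pos: [527.2, 141.8, 90.9]
ee_rot: [180.0, -0.0, 91.0]
force: [1.4, -4.4, 3.6]
gripper_width: 91.0
gripper_force: 2.3
```

step_arm(plan=[0.04,0,0,0,0,0,0.04,0,0,0,0,0,0.04,0,0,0,0,0,0.04,0,0,0,0,0,0.04,0,0,0,0,0])

```text
time_s: 17.75
ee_pos: [527.2, 143.8, 90.9]
ee_rot: [180.0, -0.0, 91.0]
force: [1.3, -5.0, 2.9]
gripper_width: 91.4
gripper_force: 2.3
```

```bash
python3 - <<'E'
from h import *
for n,z in (("top",94),("scene",94)):
    p=viewer.grab_frame(n)
    o=ortho(p,z,460,600,250,400,2).astype('f4').mean(2)
    for x in (495,540):
        g=np.diff(cv2.GaussianBlur(o[(x-460)*2-8:(x-460)*2+8].mean(0).reshape(-1,1),(1,5),0).ravel())
        print(n,[(250+k/2+.5,int(g[k])) for k in range(90,250) if abs(g[k])>3 and abs(g[k])>=abs(g[k-1]) and abs(g[k])>abs(g[k+1])])
E
```

```text
top [(299.0, -9), (323.5, 8), (327.0, -5), (330.5, 4), (335.0, -18), (341.0, 3), (344.5, 5), (352.0, 17), (370.0, -7)]
top [(300.0, -18), (324.5, 17), (329.0, -6), (336.0, -18), (340.5, 4), (352.0, 15), (366.0, 5)]
scene [(302.0, -3), (338.0, -6), (353.0, 4)]
scene [(303.0, -7), (323.0, 6), (339.0, -6), (353.0, 4)]
```

step_arm(plan=[0.04,0,0,0,0,0,0.04,0,0,0,0,0,0.04,0,0,0,0,0,0.04,0,0,0,0,0,0.04,0,0,0,0,0])

```text
time_s: 18.27
ee_pos: [527.2, 145.8, 90.9]
ee_rot: [180.0, -0.0, 91.0]
force: [1.4, -3.4, 3.1]
gripper_width: 90.9
gripper_force: 2.2
```

step_arm(plan=[0.04,0,0,0,0,0,0.04,0,0,0,0,0,0.04,0,0,0,0,0,0.04,0,0,0,0,0,0.04,0,0,0,0,0])

```text
time_s: 18.68
ee_pos: [527.1, 147.8, 91.0]
ee_rot: [180.0, -0.0, 91.0]
force: [2.0, -4.8, 3.7]
gripper_width: 91.4
gripper_force: 2.2
```

step_arm(plan=[0.04,0,0,0,0,0,0.04,0,0,0,0,0,0.04,0,0,0,0,0,0.04,0,0,0,0,0,0.04,0,0,0,0,0])

```text
time_s: 19.1
ee_pos: [527.1, 149.4, 91.0]
ee_rot: [180.0, 0.0, 91.0]
force: [1.1, -5.9, 3.3]
gripper_width: 91.5
gripper_force: 3.4
```

Contact felt. I'll press a little more and hold.

step_arm(plan=[0.02,0,0,0,0,0,0.02,0,0,0,0,0,0,0,0,0,0,0,0,0,0,0,0,0,0,0,0,0,0,0])

```text
time_s: 19.52
ee_pos: [527.1, 149.4, 91.0]
ee_rot: [180.0, 0.1, 91.0]
force: [1.8, -7.3, 2.6]
gripper_width: 91.4
gripper_force: 3.5
```

step_arm(plan=[0.03,0,0,0,0,0,0.02,0,0,0,0,0,0,0,0,0,0,0,0,0,0,0,0,0,0,0,0,0,0,0])

```text
time_s: 19.93
ee_pos: [527.1, 149.4, 91.0]
ee_rot: [-180.0, 0.1, 91.0]
force: [1.3, -9.0, 3.4]
gripper_width: 91.4
gripper_force: 4.3
```

step_arm(plan=[-0.1,0,0,0,0,0,-0.4,0,0,0,0,0,-0.8,0,0,0,0,0,-0.8,0,0,0,0,0,0,0,0,0,0,0])

```text
time_s: 20.35
ee_pos: [526.7, 128.5, 90.5]
ee_rot: [-179.9, 0.0, 90.9]
force: [0.3, 0.8, 0.9]
gripper_width: 91.3
gripper_force: 0.0
```

step_arm(plan=[0,0,-1,0,0,0,0,0,-3,0,0,0,0,0,-3.5,0,0,0,0,0,-3.5,0,0,0,0,0,-3,0,0,0])

```text
time_s: 20.77
ee_pos: [527.5, 130.0, 234.1]
ee_rot: [179.9, -0.1, 91.0]
force: [0.8, 0.3, -0.2]
gripper_width: 91.2
gripper_force: 0.0
```

step_arm(plan=[-2,0,-1,0,0,0,-4,0,0,0,0,0,-4,0,0,0,0,0,-4,0,0,0,0,0,-4,0,0,0,0,0])

```text
time_s: 21.18
ee_pos: [530.2, -51.5, 242.0]
ee_rot: [179.9, -0.0, 91.0]
force: [0.4, 0.1, -0.6]
gripper_width: 91.1
gripper_force: 0.0
```

```bash
python3 - <<'E'
from h import *
s=sensors.state(); print(s["ee_pos"],s["force"])
p=viewer.grab_frame("top"); cv2.imwrite("pics/t9.png",cv2.resize(p["img"][160:300,180:380,::-1],None,fx=4,fy=4,interpolation=2))
E
```

```text
[530.19610993 -51.50490211 242.00304057] [ 0.38754471  0.12095783 -0.62272276]
```

View pics/t9.png

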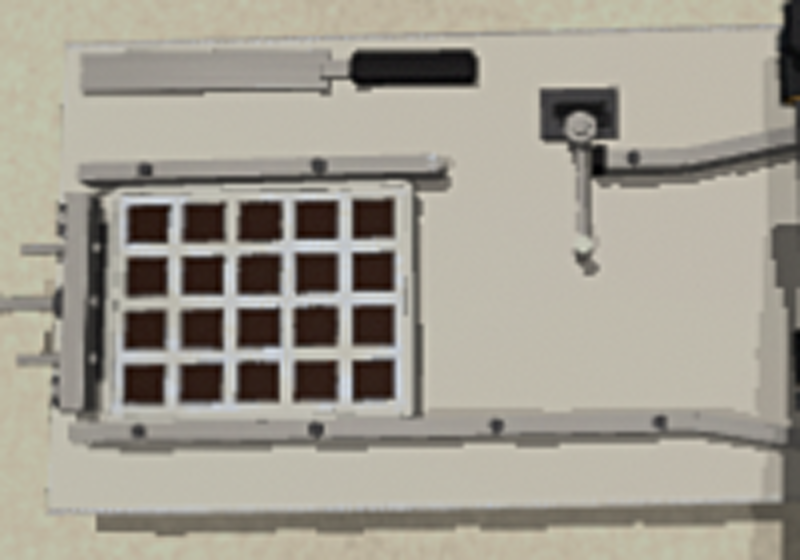

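The mould sits square against the buffer (front at column ≈110), the flap is straight across and shut (580,200), and the knife hasn't moved. I'm handing it in.

```bash
python3 -c "
from workcell import env
print(env.job_done())"
```

```text
the job is handed in; nothing more can be done
None
```

The job is handed in, with no verdict returned: the mould is pressed home against the buffer at an estimated 4–5 N, flat and square, the flap was eased shut behind it, and the palette knife is where it lay.

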